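Lock a plug tray in its holder with the snap-over flap

TASK

Tip the roller-tipped thumb lever of the tray holder's spring flap over until the flap snaps open, then slide the plug tray along the guide rails under it and press it home against the rubber end stop with a steady push of about 5 to 12 N. Then tip the lever back so that the flap snaps down onto the tray's rim and holds it there. Go gently (never over 15 N on the lever or flap, nor on the stop) and leave the pot, canister, scoop and widger where they are.

Things in the scene. Friction and masses are not known exactly. Their poses are not given: they have to be found in the camera images.
- holder: Fixed aluminium tray holder: base plate 310 x 170 x 5 mm with two steel guide rails (8 mm thick, tops 30 mm above the bench). Origin: underside of the plate on the line midway between the rails; x: the way the tray slides in; z up. Plate: x -200 to 110, y -93 to 77. Rails: x -200 to 60, inner faces at y -42 and 42. Hinge bearings: y -71 to -51, up to z 55.
- stop: Steel end-stop bracket fixed to the holder at its x = 94 mm; same origin and axes as holder. A rubber pad 50 mm wide, z 12 to 40 mm, stands out from it towards the tray on a set screw. The pad's face may be set anywhere from x = 43 to 65 mm of the holder; the setting is not reported and must be felt for, slowly. It does not give under the push.
- tray: Loose black plastic plug tray, six open cells (3 x 2), 120 x 80 x 45 mm, walls and dividers 4 mm thick, 0.13 to 0.25 kg. Origin: centre of its underside; x along its length and, at first, along the holder's x. It stands on the plate (5 mm above the bench) between the rails with 2 mm play each side, short of the flap. Push it on the middle of its end wall at its x = -60 mm.
- flap (a joint): Spring flap's angle (rad) about the hinge. 0: shut with nothing under it, too low for the tray to pass. 1.22: open stop. The spring drives it from the snap point, 0.61, to the nearer stop. About 6 N at the lever's roller starts it, fading to none at the snap. Shut on the tray it rests at 0.08 to 0.2. Its plate: 45 mm from hinge to edge, 4 thick, x 0 to 40 of the holder, over the bay.
- lever_tip (a point): Middle of the white roller (12 mm thick, 30 mm long, turns freely) at the end of the flap's thumb lever, which is one piece with the flap; 65 mm from the hinge; lever and roller span x -54 to -24 of the holder. At joint 0 the lever leans 35 degrees from upright to the holder's +y, this point 108 mm above the bench; at the snap point it is upright (120 mm); at 1.22 it leans 35 degrees to -y.
- hinge (a point): Point on the flap's hinge axis, at x 0, y -58, z 55 mm of the holder; fixed to the holder, same axes. The hinge runs along x; a positive turn lifts the flap's plate from +y upwards.
- pot: Terracotta long tom pot, bystander: 150 mm high, 116 mm across the rim; origin at the centre of its underside.
- canister: Cream plastic canister with twist cap, bystander: 90 mm across, 142 mm high; origin at the centre of its underside.
- scoop: Aluminium hand scoop lying on the slab, bystander: about 230 mm long, 65 mm wide, 35 mm high; origin where handle and blade meet, x towards the blade.
- widger: Beech widger lying flat on the slab, bystander: 183 x 22 x 8 mm, along its x; origin near its middle.
Things that resemble listed ones, but are neither listed nor needed, are in the scene too. There is more than one size of the tray; the one meant has the size given above.

How it is judged:
By the outcome, as a careful person would: the job done as asked, in the order asked, and still so for the second after the job is handed in, with the robot touching nothing.
It also fails if it takes over 70 s, if anything falls off the work surface, if the arm or the gripper's body presses on something with over 40 N, if the wrist force passes 120 N, or if a joint passes its speed limit or range.

ROBOT

A 6-joint arm with a two-finger parallel gripper is mounted at the origin on the work surface. World frame = base frame: x ahead of the robot, y to its left, z up, the work surface at z = 0. Lengths are in m, angles in degrees, forces in N, time in s.
With the tool pointing down it reaches from about 0.3 to 0.75 m from the base axis. Payload 8.5 kg.
Tool frame: the origin (TCP) lies on the centre line of the jaws, within the pads' length; the fingertips stand 19 mm ahead of it and the grasp point (between the pads) is the TCP; z points along the fingers, x is the direction in which the jaws open and shut, and the axes are right-handed (so a half turn about z gives the same grasp; the last joint's range is limited). The gripper opens to 85 mm and grips with 20 to 120 N. Pads are 22 mm wide; open, the fingers measure 114 mm over their backs; the gripper's body (76 mm by 85 mm) begins 54 mm behind the grasp point. The pads swing forward as they close: fully open they stand 13 mm farther back than shut.
Start: joints at [56.82, 21.807, 74.336, -0, 83.858, -12.336], TCP at [0.196, 0.514, 0.25] pointing down, gripper open.
Joint ranges: [-178.18, 178.18], [-50.72, 133.34], [12.68, 142.11], [-81.47, 261.47], [9.98, 163.14], [-165.26, 165.26]. Speed limits (degrees/s): [136.94, 136.94, 180, 180, 180, 180].

INTERFACE

Orientations are given as a 3x3 rotation matrix whose columns are the frame's x, y, z axes.
In Python, from rig import env, cams, order gives the robot as it stands.
- The arm moves only by the tool step_arm, never from a script. Its argument "steps" is a list of rows, each an object with "xyz": the shift along the tool's x, y, z normalised to -1 to 1, where 1 is 0.04 m, a list of three; "turn": the turn, a rotation vector about the tool's x, y, z normalised to -1 to 1, where 1 is 0.08 rad, a list of three; "gripper": the gripper command: -1 is shut, 1 is fully open, values between are in proportion. A call has 1 to 20 rows; each row shifts and turns the commanded pose from where the row before left it, along the tool's axes as they then stand; what a row does not reach is not made up. A row lasts 1/12 s, in which the tool goes at most 41.7 mm and 7.16 degrees, less where a joint would pass 70% of its speed; a pose out of reach is approached as far as the arm can. A call with a number of a shift or a turn outside -1 to 1 is refused whole. A call with a gripper value outside its range is refused whole. The fingers move at their own pace and stop on an object; "squeeze" is the grip in N (left out, the last holds). Time passes only in rows, so rows that do not move let the fingers close. It gives the time, the measured TCP pose, the force and the opening at its end, in the units of the state.
- env.observe(): the state, without advancing time (a new reading comes with each control period).
- cams.get_image(name): name is "scene" or "top" or "wrist"; returns (picture, depth): 400x640x3 uint8, red, green, blue; 400x640 float32, m along the optical axis (not along the pixel's ray), 0 where there is no reading.
- cams.camera_info(name): a dict with "fx", "fy", "cx", "cy" (pixels), "extrinsics" (4x4, takes a point from camera to world coordinates). Camera axes: x right, y down, z forward; pixel columns grow to the right and rows downward; lengths in m; the calibration is good to about 2 mm. The wrist camera is an equidistant fisheye: a pixel r from the principal point sees the ray r / f radians off the axis. A picture is of the moment at which its call begins: read the wrist's pose just before it. camera_info takes no time and is no camera call; for the wrist camera it gives the pose at the moment of the call.
- order.close_job(): hands the job in, once; it reports no verdict.
The state is a dict: "time_s": time; "q": joint angles; "qvel": joint speeds; "joint_efforts": joint torques, N m; "position": TCP position; "tool_rot": TCP orientation; "ft_force": force on the tool from outside, world axes, zero at the start; "wrist_torque": the same for the moment, N m; "grip_width": finger opening in m.
Only numpy, scipy, OpenCV 4.12 (cv2) and the standard library are available. Lean on these libraries where they do the work, as an engineer would, in place of code of your own. Each camera call takes 0.05 s, during which the arm holds its last target. There are 200 camera calls.

## Working session

There is one attempt and no reset: what is moved stays moved. The work goes in short steps, Python scripts to look and compute and a tool call to move; the robot and the scene stay as the last step left them, time stands still between calls to the robot, and variables do not carry over. Pictures are saved under pics/ and viewed, about 8 in all and at most 12, crops included, and the job is handed in when it is done.

Besides the shell and the picture viewer there is one more tool, called after "Request:" by a JSON object that holds its "method" and its "body". step_arm: Moves the arm, as the interface text tells. Scaled input: -1 to 1 covers 0.04 m each way for a shift and 0.08 rad each way for a turn. Its arguments: {"type":"object","properties":{"steps":{"type":"array"},"squeeze":{"type":"number"}},"required":["steps"]}

```bash
mkdir -p pics; ls; cat > h.py <<'E'
import numpy as np, cv2
from rig import env, cams, order
def grab(n):
    info=cams.camera_info(n); im,d=cams.get_image(n)
    np.savez('last_%s.npz'%n,im=im,d=d,E=info['extrinsics'],K=[info[k] for k in('fx','fy','cx','cy')])
    return im,d,info
def load(n):
    z=np.load('last_%s.npz'%n); return z['im'],z['d'],z['E'],z['K']
def pts(n):
    im,d,E,K=load(n); v,u=np.mgrid[:400,:640]
    P=np.stack([(u-K[2])/K[0]*d,(v-K[3])/K[1]*d,d],-1)
    return P@E[:3,:3].T+E[:3,3]
def ray(n,u,v,z):
    im,d,E,K=load(n); r=E[:3,:3]@np.array([(u-K[2])/K[0],(v-K[3])/K[1],1]); o=E[:3,3]
    return o+r*(z-o[2])/r[2]
def save(im,name): cv2.imwrite('pics/'+name,im[:,:,::-1])
E
python3 - <<'E'
from h import *
a,_,i=grab('scene'); b,_,j=grab('top')
save(a,'scene0.png'); save(b,'top0.png')
print(i,j); print(env.observe())
E
```

```text
pics
{'fx': 431.7470711515963, 'fy': 431.7470711515963, 'cx': 310.1406167023297, 'cy': 200.3136789518473, 'extrinsics': array([[-0.65215252,  0.596969  , -0.46725272,  1.11135125],
       [ 0.75790202,  0.49977867, -0.41929203,  0.49476591],
       [-0.0167814 , -0.62757414, -0.77837593,  1.03663242],
       [ 0.        ,  0.        ,  0.        ,  1.        ]])} {'fx': 378.85380284427004, 'fy': 378.85380284427004, 'cx': 315.37597878036905, 'cy': 195.01403122534373, 'extrinsics': array([[-0.01354997, -0.99265822,  0.12019174,  0.39434492],
       [-0.99990156,  0.01388947,  0.00198735,  0.00501978],
       [-0.00364216, -0.12015298, -0.99274871,  1.14381275],
       [ 0.        ,  0.        ,  0.        ,  1.        ]])}
{'time_s': 0.1, 'q': array([ 5.68192511e+01,  2.18362649e+01,  7.43800238e+01,  2.81695802e-03,
        8.38574471e+01, -1.23359755e+01]), 'qvel': array([ 0.10797192,  0.02970052, -0.09049986,  0.02369679, -0.06261265,
       -0.05208422]), 'joint_efforts': array([ 3.35469609e-03, -4.49220443e+01, -2.31656671e+01, -1.85889289e-04,
        3.67905785e-03, -1.58436507e-05]), 'position': array([0.1955692 , 0.51379898, 0.24978389]), 'tool_rot': array([[ 3.55841848e-01,  9.34545892e-01, -7.45228180e-04],
       [ 9.34545357e-01, -3.55842482e-01, -1.05034415e-03],
       [-1.24677866e-03, -3.22693131e-04, -9.99999171e-01]]), 'ft_force': array([-0.99154892,  0.81892591, -0.01486514]), 'wrist_torque': array([ 0.01150789, -0.02375399, -0.04568036]), 'grip_width': 0.08517398286812664}
```

View pics/scene0.png

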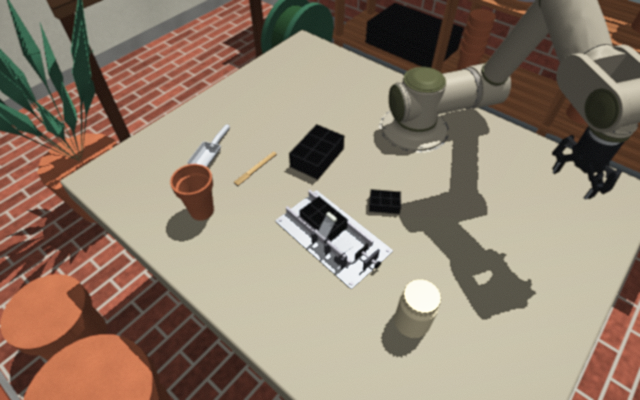

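View pics/top0.png

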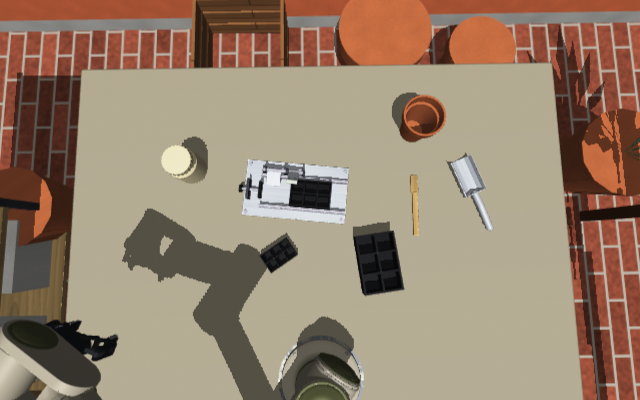

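Scene: the holder is at scene (333,238) and top (297,191), with its stop on the left in the top view. Three black trays are visible in the top view: in the holder (310,192), a larger one (378,262) and a smaller one (279,254). The one between the rails fits the description. I'll measure it and confirm in a crop.

```bash
python3 - <<'E'
from h import *
for n in('top','scene'):
    im,d,E,K=load(n); P=pts(n)
    print(n,'table z',np.median(P[300:330,420:480,2] if n=='top' else P[180:200,460:480,2]))
im,d,E,K=load('top');P=pts('top')
hsv=cv2.cvtColor(im,cv2.COLOR_RGB2HSV)
# holder: everything non-slab raised / bright white inside ROI
roi=np.zeros(d.shape,np.uint8); roi[145:235,230:360]=1
w=((hsv[...,1]<40)&(hsv[...,2]>140)&(roi>0)).astype(np.uint8)
w=cv2.morphologyEx(w,cv2.MORPH_CLOSE,np.ones((9,9)))
c=max(cv2.findContours(w,0,2)[0],key=cv2.contourArea)
r=cv2.minAreaRect(c);print(r)
C=np.array([ray('top',*p,0.005) for p in cv2.boxPoints(r)]);print(C.round(4),np.linalg.norm(np.diff(C,axis=0),axis=1))
for nm,bx in dict(hold=(285,175,335,212),big=(350,228,407,298),small=(255,232,302,275)).items():
    m=np.zeros(d.shape,np.uint8);x0,y0,x1,y1=bx;m[y0:y1,x0:x1]=hsv[y0:y1,x0:x1,2]<45
    m=cv2.morphologyEx(m,cv2.MORPH_OPEN,np.ones((3,3)))
    c=max(cv2.findContours(m,0,2)[0],key=cv2.contourArea);r=cv2.minAreaRect(c)
    Z=np.percentile(P[...,2][m>0],[5,50,95])
    C=np.array([ray('top',*p,.05 if nm=='hold' else .045) for p in cv2.boxPoints(r)])
    print(nm,r,Z.round(3),C.mean(0).round(4),np.linalg.norm(np.diff(C,axis=0),axis=1).round(3))
a=cv2.resize(im[150:232,232:357],None,fx=5,fy=5,interpolation=2)
s=load('scene')[0];b=cv2.resize(s[185:292,270:398],None,fx=4.88,fy=4.88,interpolation=2)[:, :625]
a=cv2.resize(a,(400,262));b=cv2.resize(b,(400,334)); 
im2=np.zeros((600,800,3),np.uint8)
a=cv2.resize(im[150:232,232:357],(800,525),interpolation=2);save(a,'topc.png')
save(cv2.resize(s[188:290,270:398],(750,598),interpolation=2),'scenec.png')
E
```

```text
top table z 0.0005104375983970844
scene table z -0.0012327726788199378
((294.4620056152344, 191.0521697998047), (105.05245208740234, 57.041751861572266), 5.079607963562012)
[[ 0.4754  0.2362  0.005 ]
 [ 0.6496  0.2225  0.005 ]
 [ 0.616  -0.0975  0.005 ]
 [ 0.4431 -0.0781  0.005 ]] [0.17474978 0.32176635 0.17400462]
hold ((309.7382507324219, 193.75985717773438), (39.89293670654297, 27.115066528320312), 4.969740867614746) [0.006 0.011 0.053] [0.5309 0.0236 0.05  ] [0.08  0.117 0.079]
big ((377.52703857421875, 262.6621398925781), (59.01923370361328, 40.60654830932617), 80.53767395019531) [0.003 0.009 0.065] [ 0.3309 -0.1677  0.045 ] [0.117 0.166 0.115]
small ((278.35235595703125, 254.5033721923828), (20.235031127929688, 32.441585540771484), 55.00798034667969) [0.    0.005 0.037] [0.3571 0.1157 0.045 ] [0.092 0.058 0.092]
```

View pics/topc.png

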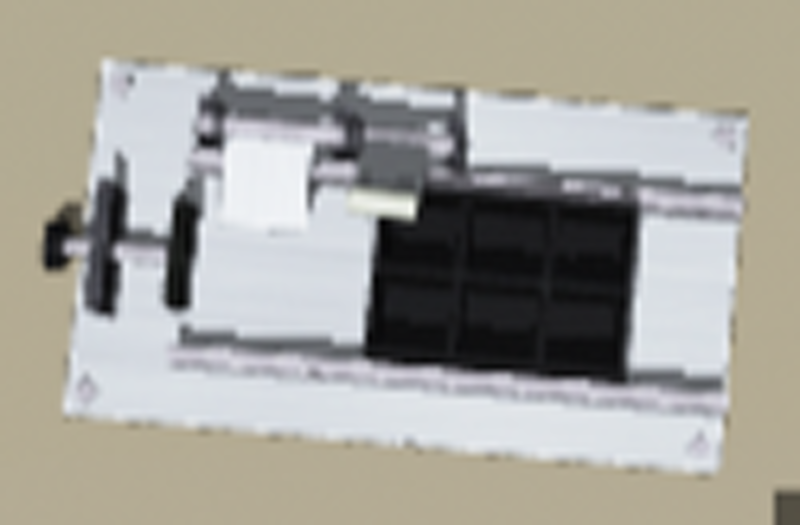

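View pics/scenec.png

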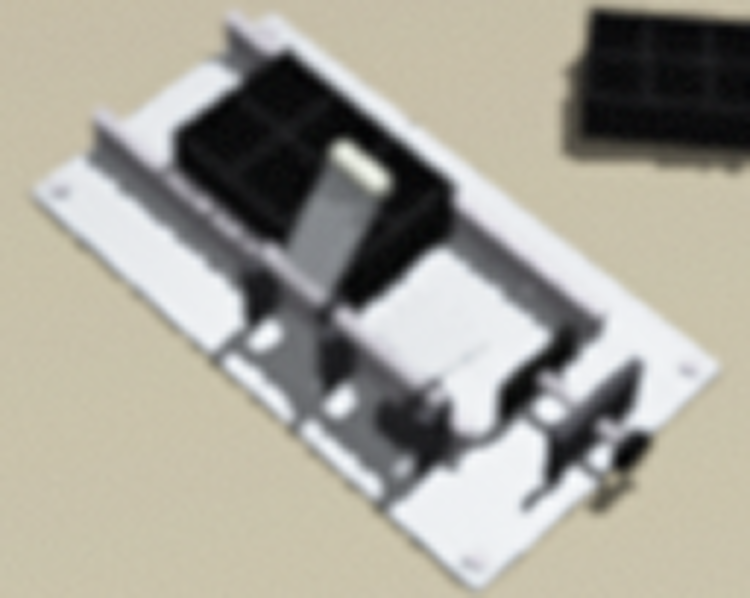

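The crop confirms it. The tray between the rails measures 117 x 80 mm. The larger one is about 166 x 116 and the smaller about 92 x 58. In the crop, the cream roller is at (383,205) over the tray, the flap plate at (268,185) and the stop pad at (180,255). Next is the holder frame from the plate corners, checked against the scene view.

```bash
cat >> h.py <<'E'
def fit(L,W):
    L=np.array(L,float);W=np.array(W)[:,:2];l=L-L.mean(0);w=W-W.mean(0)
    a=np.arctan2((l[:,0]*w[:,1]-l[:,1]*w[:,0]).sum(),(l*w).sum())
    R=np.array([[np.cos(a),-np.sin(a)],[np.sin(a),np.cos(a)]]);t=W.mean(0)-R@L.mean(0)
    return a,R,t,W-(L@R.T+t)
E
python3 - <<'E'
from h import *
L=[(110,-93),(-200,-93),(-200,77),(110,77)];L=np.array(L)/1000
top=np.array([(103,58),(748,113),(717,472),(63,417)])/np.array([6.4,6.4])+[232,150]
sc=np.array([(478,590),(32,190),(272,12),(718,365)])/np.array([750/128,598/102])+[270,188]
poses=[]
for n,px in(('top',top),('scene',sc)):
    W=np.array([ray(n,*p,.005) for p in px]);a,R,t,e=fit(L,W)
    print(n,np.degrees(a),t.round(4),(e*1000).round(1).tolist());poses.append((a,R,t))
for n,px in(('top',(np.array([383,205])/6.4+[232,150])),('scene',np.array([362,166])/5.86+[270,188])):
    P=pts(n);u,v=np.round(px).astype(int);print(n,'roller px',px,'depth pt',P[v,u].round(3))
    for a,R,t in poses: print('  in holder', (R.T@(P[v,u,:2]-t)).round(4))
# two-view triangulation of roller
def line(n,u,v):
    im,d,E,K=load(n);r=E[:3,:3]@np.array([(u-K[2])/K[0],(v-K[3])/K[1],1]);return E[:3,3],r/np.linalg.norm(r)
o1,r1=line('top',*(np.array([383,205])/6.4+[232,150]));o2,r2=line('scene',*(np.array([362,166])/5.86+[270,188]))
s=np.linalg.lstsq(np.stack([r1,-r2],1),o2-o1,rcond=None)[0];p,q=o1+s[0]*r1,o2+s[1]*r2
print('tri',p.round(4),q.round(4))
a,R,t=poses[0]
im,d,E,K=load('top');C=(.5309,.0236);print('tray centre in holder',R.T@(np.array(C)-t))
for nm,l in dict(roller=(-.039,-.021),approach=(-.042,.04),pushstart=(-.18,0)).items(): print(nm,(R@np.array(l)+t).round(4))
E
```

```text
top 84.23823776313029 [0.5414 0.1126] [[1.1, -0.7], [1.1, -0.3], [-0.5, 1.2], [-1.6, -0.2]]
scene 84.11976776221042 [0.5448 0.1175] [[-0.3, -0.1], [-0.8, 1.1], [0.4, 0.8], [0.6, -1.9]]
top roller px [291.84375 182.03125] depth pt [0.556 0.071 0.115]
  in holder [-0.0401 -0.0185]
  in holder [-0.0453 -0.0157]
scene roller px [331.77474403 216.32764505] depth pt [0.562 0.079 0.117]
  in holder [-0.0316 -0.0242]
  in holder [-0.0368 -0.0214]
tri [0.5574 0.0719 0.1045] [0.5564 0.0734 0.1045]
tray centre in holder [-0.08955787  0.00154188]
roller [0.5584 0.0716]
approach [0.4974 0.0748]
pushstart [ 0.5234 -0.0665]
```

Request:
{"method": "step_arm", "body": {"steps": [{"xyz":[0,0,0],"turn":[0,0,-0.82],"gripper":-1},{"xyz":[0,0,0],"turn":[0,0,-0.82],"gripper":-1},{"xyz":[0,0,0],"turn":[0,0,-0.82],"gripper":-1},{"xyz":[0,0,0],"turn":[0,0,-0.82],"gripper":-1},{"xyz":[-0.628,0.531,0],"turn":[0,0,0],"gripper":-1},{"xyz":[-0.628,0.531,0],"turn":[0,0,0],"gripper":-1},{"xyz":[-0.628,0.531,0],"turn":[0,0,0],"gripper":-1},{"xyz":[-0.628,0.531,0],"turn":[0,0,0],"gripper":-1},{"xyz":[-0.628,0.531,0],"turn":[0,0,0],"gripper":-1},{"xyz":[-0.628,0.531,0],"turn":[0,0,0],"gripper":-1},{"xyz":[-0.628,0.531,0],"turn":[0,0,0],"gripper":-1},{"xyz":[-0.628,0.531,0],"turn":[0,0,0],"gripper":-1},{"xyz":[-0.628,0.531,0],"turn":[0,0,0],"gripper":-1},{"xyz":[-0.628,0.531,0],"turn":[0,0,0],"gripper":-1},{"xyz":[-0.628,0.531,0],"turn":[0,0,0],"gripper":-1},{"xyz":[-0.628,0.531,0],"turn":[0,0,0],"gripper":-1},{"xyz":[-0.628,0.531,0],"turn":[0,0,0],"gripper":-1},{"xyz":[-0.628,0.531,0],"turn":[0,0,0],"gripper":-1},{"xyz":[-0.628,0.531,0],"turn":[0,0,0],"gripper":-1},{"xyz":[-0.628,0.531,0],"turn":[0,0,0],"gripper":-1}]}}

```text
time_s: 1.77
position: [0.4936, 0.0782, 0.2501]
tool_rot: [[0.101, 0.995, -0.001], [0.995, -0.101, 0.0], [0.0, -0.001, -1.0]]
ft_force: [-0.2, 0.6, -0.2]
grip_width: -0.0002
```

```bash
python3 - <<'E'
from h import *
im,d,i=grab('wrist');save(im,'w1.png');print(i,env.observe()['ft_force'])
E
```

```text
{'fx': 309.70691628693146, 'fy': 309.70691628693146, 'cx': 320.5609287587779, 'cy': 195.76810934044164, 'extrinsics': array([[ 1.01852453e-01,  9.46854993e-01,  3.05109326e-01,
         4.15637487e-01],
       [ 9.94799323e-01, -9.67524411e-02, -3.18319311e-02,
         8.58766604e-02],
       [-6.20150794e-04,  3.06764711e-01, -9.51785179e-01,
         3.72961856e-01],
       [ 0.00000000e+00,  0.00000000e+00,  0.00000000e+00,
         1.00000000e+00]])} [ 1.49858155 -4.89856954  0.21916806]
```

View pics/w1.png

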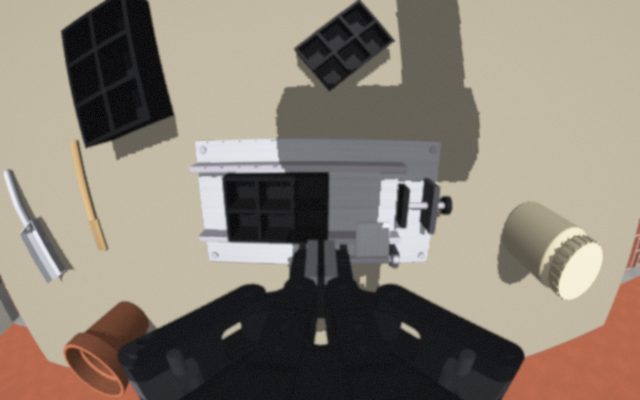

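The wrist view shows the holder's plate corners at about (196,142), (440,142), (427,264) and (210,262). The tray is at (277,208), and the closed fingertips at (320,243) hide the lever. I'll check the holder pose from these corners.

```bash
python3 - <<'E'
from h import *
im,d,E,K=load('wrist')
def wr(u,v,z):
    x,y=(u-K[2])/K[0],(v-K[3])/K[1];th=np.hypot(x,y);r=np.array([x/th*np.sin(th),y/th*np.sin(th),np.cos(th)])
    r=E[:3,:3]@r;o=E[:3,3];return o+r*(z-o[2])/r[2]
L=np.array([(-200,77),(110,77),(110,-93),(-200,-93)])/1000
W=[wr(*p,.005) for p in((196,142),(440,142),(427,264),(210,262))]
a,R,t,e=fit(L,W);print(np.degrees(a),t,(e*1000).round(1).tolist())
for p in((224,174),(328,174),(328,243),(228,243)): print((R.T@(wr(*p,.05)[:2]-t)).round(4))
E
```

```text
83.97569471289626 [0.54496876 0.11434732] [[-0.6, 1.2], [-1.6, -2.1], [2.0, 0.6], [0.1, 0.4]]
[-0.1489  0.0465]
[-0.0339  0.0461]
[-0.0329 -0.0361]
[-0.1527 -0.0384]
```

Three views agree on the holder: origin about (0.544, 0.114) m at 84.1°. I'll go down beside the roller and approach it.

Request:
{"method": "step_arm", "body": {"steps": [{"xyz":[0,0,0.66],"turn":[0,0,0],"gripper":-1},{"xyz":[0,0,0.66],"turn":[0,0,0],"gripper":-1},{"xyz":[0,0,0.66],"turn":[0,0,0],"gripper":-1},{"xyz":[0,0,0.66],"turn":[0,0,0],"gripper":-1},{"xyz":[0,0,0.66],"turn":[0,0,0],"gripper":-1},{"xyz":[0,0.25,0],"turn":[0,0,0],"gripper":-1},{"xyz":[0,0.25,0],"turn":[0,0,0],"gripper":-1},{"xyz":[0,0.2,0],"turn":[0,0,0],"gripper":-1},{"xyz":[0,0.15,0],"turn":[0,0,0],"gripper":-1},{"xyz":[0,0,0],"turn":[0,0,0],"gripper":-1},{"xyz":[0,0,0],"turn":[0,0,0],"gripper":-1}]}}

```text
time_s: 2.73
position: [0.5268, 0.0763, 0.1183]
tool_rot: [[0.101, 0.995, -0.0], [0.995, -0.101, 0.0], [0.0, -0.0, -1.0]]
ft_force: [-0.7, -0.6, 0.0]
grip_width: -0.0001
```

Now 1.6 mm rows into contact.

Request:
{"method": "step_arm", "body": {"steps": [{"xyz":[0,0.04,0],"turn":[0,0,0],"gripper":-1},{"xyz":[0,0.04,0],"turn":[0,0,0],"gripper":-1},{"xyz":[0,0.04,0],"turn":[0,0,0],"gripper":-1},{"xyz":[0,0.04,0],"turn":[0,0,0],"gripper":-1},{"xyz":[0,0.04,0],"turn":[0,0,0],"gripper":-1},{"xyz":[0,0.04,0],"turn":[0,0,0],"gripper":-1},{"xyz":[0,0.04,0],"turn":[0,0,0],"gripper":-1},{"xyz":[0,0.04,0],"turn":[0,0,0],"gripper":-1},{"xyz":[0,0.04,0],"turn":[0,0,0],"gripper":-1},{"xyz":[0,0.04,0],"turn":[0,0,0],"gripper":-1},{"xyz":[0,0.04,0],"turn":[0,0,0],"gripper":-1},{"xyz":[0,0.04,0],"turn":[0,0,0],"gripper":-1}]}}

```text
time_s: 3.73
position: [0.5447, 0.0745, 0.1177]
tool_rot: [[0.101, 0.995, -0.004], [0.995, -0.101, 0.0], [-0.0, -0.004, -1.0]]
ft_force: [-6.2, 0.6, 0.5]
grip_width: 0.0002
```

Request:
{"method": "step_arm", "body": {"steps": [{"xyz":[0,0.04,0],"turn":[0,0,0],"gripper":-1},{"xyz":[0,0.04,0],"turn":[0,0,0],"gripper":-1},{"xyz":[0,0.04,0],"turn":[0,0,0],"gripper":-1},{"xyz":[0,0.04,0],"turn":[0,0,0],"gripper":-1},{"xyz":[0,0.04,0],"turn":[0,0,0],"gripper":-1},{"xyz":[0,0.04,0],"turn":[0,0,0],"gripper":-1}]}}

```text
time_s: 4.23
position: [0.5555, 0.0734, 0.1182]
tool_rot: [[0.101, 0.995, -0.001], [0.995, -0.101, -0.0], [-0.0, -0.001, -1.0]]
ft_force: [-4.0, -0.2, 0.7]
grip_width: 0.0002
```

Request:
{"method": "step_arm", "body": {"steps": [{"xyz":[0,0.04,0],"turn":[0,0,0],"gripper":-1},{"xyz":[0,0.04,0],"turn":[0,0,0],"gripper":-1},{"xyz":[0,0.04,0],"turn":[0,0,0],"gripper":-1},{"xyz":[0,0.04,0],"turn":[0,0,0],"gripper":-1},{"xyz":[0,0.04,0],"turn":[0,0,0],"gripper":-1},{"xyz":[0,0.04,0],"turn":[0,0,0],"gripper":-1},{"xyz":[0,0.04,0],"turn":[0,0,0],"gripper":-1},{"xyz":[0,0.04,0],"turn":[0,0,0],"gripper":-1},{"xyz":[0,0.04,0],"turn":[0,0,0],"gripper":-1},{"xyz":[0,0.04,0],"turn":[0,0,0],"gripper":-1},{"xyz":[0,0.04,0],"turn":[0,0,0],"gripper":-1},{"xyz":[0,0.04,0],"turn":[0,0,0],"gripper":-1},{"xyz":[0,0.04,0],"turn":[0,0,0],"gripper":-1},{"xyz":[0,0.04,0],"turn":[0,0,0],"gripper":-1},{"xyz":[0,0.04,0],"turn":[0,0,0],"gripper":-1},{"xyz":[0,0.04,0],"turn":[0,0,0],"gripper":-1},{"xyz":[0,0.04,0],"turn":[0,0,0],"gripper":-1}]}}

```text
time_s: 5.65
position: [0.5829, 0.0707, 0.1184]
tool_rot: [[0.101, 0.995, 0.0], [0.995, -0.101, 0.0], [0.0, 0.0, -1.0]]
ft_force: [-0.1, 0.7, -0.4]
grip_width: -0.0003
```

Request:
{"method": "step_arm", "body": {"steps": [{"xyz":[0,0.05,0],"turn":[0,0,0],"gripper":-1},{"xyz":[0,0.05,0],"turn":[0,0,0],"gripper":-1},{"xyz":[0,0.05,0],"turn":[0,0,0],"gripper":-1},{"xyz":[0,0,0],"turn":[0,0,0],"gripper":-1},{"xyz":[0,-0.4,0],"turn":[0,0,0],"gripper":-1},{"xyz":[0,-0.7,0],"turn":[0,0,0],"gripper":-1},{"xyz":[-0.3,-0.1,-0.3],"turn":[0,0,0],"gripper":-1},{"xyz":[-0.7,0,-0.3],"turn":[0,0,0],"gripper":-1},{"xyz":[-0.7,0,0],"turn":[0,0,0],"gripper":-1},{"xyz":[-0.7,0,0],"turn":[0,0,0],"gripper":-1},{"xyz":[-0.7,0,0],"turn":[0,0,0],"gripper":-1},{"xyz":[-0.6,0,0],"turn":[0,0,0],"gripper":-1},{"xyz":[0,0,0],"turn":[0,0,0],"gripper":-1}]}}

```text
time_s: 6.73
position: [0.526, -0.0763, 0.1428]
tool_rot: [[0.105, 0.994, 0.001], [0.994, -0.105, -0.001], [-0.001, 0.001, -1.0]]
ft_force: [0.0, -0.0, -0.2]
grip_width: 0.0001
```

```bash
python3 - <<'E'
from h import *
a,_,_=grab('scene');b,_,_=grab('top')
A=cv2.resize(a[170:300,260:410],(400,347),interpolation=2);B=cv2.resize(b[140:240,225:360],(400,297),interpolation=2)[:,:]
c=np.zeros((347,800,3),np.uint8);c[:,:400]=A;c[:297,400:]=B;save(c,'open.png')
R=np.array([[.1028,-.9947],[.9947,.1028]]);t=np.array([.544,.114]);print(R.T@(env.observe()['position'][:2]-t),env.observe()['position'])
E
```

```text
[-0.18795077 -0.00126434] [ 0.52593623 -0.07308537  0.1426198 ]
```

View pics/open.png

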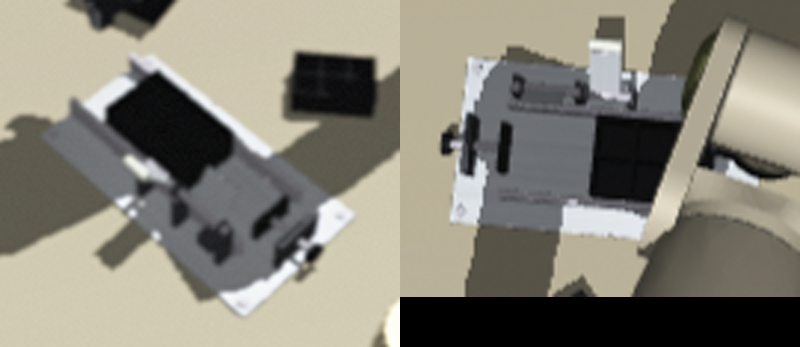

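The lever now leans away to -y in both views, with the roller at (135,165) in the left half and (603,45) in the right half. The flap stands open, so I'll go down behind the tray.

Request:
{"method": "step_arm", "body": {"steps": [{"xyz":[0,0,0.5],"turn":[0,0,0],"gripper":-1},{"xyz":[0,0,0.5],"turn":[0,0,0],"gripper":-1},{"xyz":[0,0,0.5],"turn":[0,0,0],"gripper":-1},{"xyz":[0,0,0.5],"turn":[0,0,0],"gripper":-1},{"xyz":[0,0,0.44],"turn":[0,0,0],"gripper":-1},{"xyz":[0,0,0],"turn":[0,0,0],"gripper":-1},{"xyz":[0.2,0,0],"turn":[0,0,0],"gripper":-1},{"xyz":[0.1,0,0],"turn":[0,0,0],"gripper":-1},{"xyz":[0.05,0,0],"turn":[0,0,0],"gripper":-1},{"xyz":[0.04,0,0],"turn":[0,0,0],"gripper":-1},{"xyz":[0.04,0,0],"turn":[0,0,0],"gripper":-1},{"xyz":[0.04,0,0],"turn":[0,0,0],"gripper":-1},{"xyz":[0.04,0,0],"turn":[0,0,0],"gripper":-1},{"xyz":[0.04,0,0],"turn":[0,0,0],"gripper":-1},{"xyz":[0.04,0,0],"turn":[0,0,0],"gripper":-1},{"xyz":[0.04,0,0],"turn":[0,0,0],"gripper":-1},{"xyz":[0.04,0,0],"turn":[0,0,0],"gripper":-1}]}}

```text
time_s: 8.25
position: [0.5288, -0.0459, 0.0449]
tool_rot: [[0.101, 0.995, 0.0], [0.995, -0.101, -0.0], [-0.0, 0.0, -1.0]]
ft_force: [-0.4, -3.1, 1.8]
grip_width: -0.0001
```

Request:
{"method": "step_arm", "body": {"steps": [{"xyz":[0.05,0,0],"turn":[0,0,0],"gripper":-1},{"xyz":[0.05,0,0],"turn":[0,0,0],"gripper":-1},{"xyz":[0.05,0,0],"turn":[0,0,0],"gripper":-1},{"xyz":[0.05,0,0],"turn":[0,0,0],"gripper":-1},{"xyz":[0.05,0,0],"turn":[0,0,0],"gripper":-1},{"xyz":[0.05,0,0],"turn":[0,0,0],"gripper":-1},{"xyz":[0.05,0,0],"turn":[0,0,0],"gripper":-1},{"xyz":[0.05,0,0],"turn":[0,0,0],"gripper":-1},{"xyz":[0.05,0,0],"turn":[0,0,0],"gripper":-1},{"xyz":[0.05,0,0],"turn":[0,0,0],"gripper":-1}]}}

```text
time_s: 9.08
position: [0.5307, -0.0257, 0.0448]
tool_rot: [[0.101, 0.995, 0.0], [0.995, -0.101, -0.0], [-0.0, 0.0, -1.0]]
ft_force: [-0.3, -4.7, 4.0]
grip_width: 0.0003
```

The force is larger than tray friction should give, so I'll look before going on.

```bash
python3 - <<'E'
from h import *
o=env.observe();print(o['ft_force'],o['wrist_torque'],o['position'])
a,_,_=grab('scene');w,_,_=grab('wrist');grab('top')
print(env.observe()['ft_force'])
c=np.zeros((400,800,3),np.uint8);c[:347,:400]=cv2.resize(a[170:300,260:410],(400,347),interpolation=2);c[:,400:]=cv2.resize(w[100:340,200:440],(400,400),interpolation=2);save(c,'push1.png')
E
```

```text
[-0.26978919 -4.72444316  3.99564395] [-0.73308736  0.07493141 -0.00146599] [ 0.5307203  -0.02572329  0.04483262]
[ 0.1006646  -2.73411857  0.63667501]
```

View pics/push1.png

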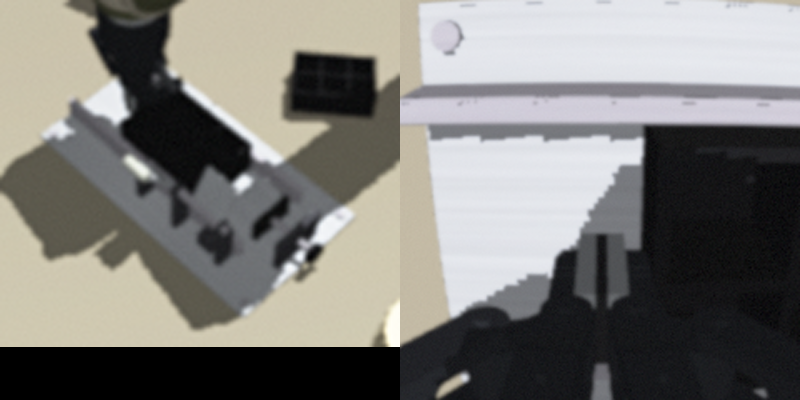

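The wrist view (right half) shows the tray's rear wall at (643,190), flush with and square to the fingertip at (640,240). The rails are clear and the force relaxes at rest, so it was sliding friction. About 49 to 71 mm remain to the stop.

Request:
{"method": "step_arm", "body": {"steps": [{"xyz":[0.05,0,0],"turn":[0,0,0],"gripper":-1},{"xyz":[0.05,0,0],"turn":[0,0,0],"gripper":-1},{"xyz":[0.05,0,0],"turn":[0,0,0],"gripper":-1},{"xyz":[0.05,0,0],"turn":[0,0,0],"gripper":-1},{"xyz":[0.05,0,0],"turn":[0,0,0],"gripper":-1},{"xyz":[0.05,0,0],"turn":[0,0,0],"gripper":-1},{"xyz":[0.05,0,0],"turn":[0,0,0],"gripper":-1},{"xyz":[0.05,0,0],"turn":[0,0,0],"gripper":-1},{"xyz":[0.05,0,0],"turn":[0,0,0],"gripper":-1},{"xyz":[0.05,0,0],"turn":[0,0,0],"gripper":-1},{"xyz":[0.05,0,0],"turn":[0,0,0],"gripper":-1},{"xyz":[0.05,0,0],"turn":[0,0,0],"gripper":-1},{"xyz":[0.05,0,0],"turn":[0,0,0],"gripper":-1},{"xyz":[0.05,0,0],"turn":[0,0,0],"gripper":-1},{"xyz":[0.05,0,0],"turn":[0,0,0],"gripper":-1},{"xyz":[0.05,0,0],"turn":[0,0,0],"gripper":-1},{"xyz":[0.05,0,0],"turn":[0,0,0],"gripper":-1}]}}

```text
time_s: 10.65
position: [0.5341, 0.0082, 0.0447]
tool_rot: [[0.101, 0.995, -0.0], [0.995, -0.101, 0.0], [0.0, -0.0, -1.0]]
ft_force: [-0.5, -1.3, -0.5]
grip_width: 0.0008
```

```bash
python3 - <<'E'
from h import *
R=np.array([[.1028,-.9947],[.9947,.1028]]);t=np.array([.5414,.1126])
b,d,_=grab('top')
for v in (190,193): print('row',v,b[v,255:300].sum(1).tolist())
for u in (260,262,264,266,270,274,278,282): print(u,(R.T@(ray('top',u,190.5,.04)[:2]-t)).round(4))
print(env.observe()['ft_force'])
E
```

```text
row 190 [276, 263, 255, 80, 42, 44, 76, 253, 326, 325, 323, 325, 324, 314, 228, 46, 37, 36, 45, 46, 46, 45, 43, 44, 46, 49, 117, 366, 403, 403, 403, 404, 404, 400, 389, 241, 165, 155, 159, 195, 224, 224, 226, 225, 226]
row 193 [328, 324, 265, 44, 42, 32, 102, 326, 326, 325, 330, 331, 330, 313, 136, 37, 23, 31, 36, 36, 34, 35, 34, 34, 33, 118, 376, 409, 406, 403, 400, 402, 400, 394, 311, 374, 365, 357, 347, 344, 324, 312, 279, 271, 237]
260 [0.0572 0.0037]
262 [0.0513 0.0031]
264 [0.0455 0.0026]
266 [0.0396 0.0021]
270 [0.0279 0.0011]
274 [0.0162 0.    ]
278 [ 0.0045 -0.001 ]
282 [-0.0073 -0.0021]
[-0.25810698  0.79807778 -0.63172222]
```

The pad face is near x = 52 mm and the tray front near 31 mm, leaving a gap of about 20 mm. I'll advance 14 mm and then feel for the stop.

Request:
{"method": "step_arm", "body": {"steps": [{"xyz":[0.025,0,0],"turn":[0,0,0],"gripper":-1},{"xyz":[0.025,0,0],"turn":[0,0,0],"gripper":-1},{"xyz":[0.025,0,0],"turn":[0,0,0],"gripper":-1},{"xyz":[0.025,0,0],"turn":[0,0,0],"gripper":-1},{"xyz":[0.025,0,0],"turn":[0,0,0],"gripper":-1},{"xyz":[0.025,0,0],"turn":[0,0,0],"gripper":-1},{"xyz":[0.025,0,0],"turn":[0,0,0],"gripper":-1},{"xyz":[0.025,0,0],"turn":[0,0,0],"gripper":-1},{"xyz":[0.025,0,0],"turn":[0,0,0],"gripper":-1},{"xyz":[0.025,0,0],"turn":[0,0,0],"gripper":-1},{"xyz":[0.025,0,0],"turn":[0,0,0],"gripper":-1},{"xyz":[0.025,0,0],"turn":[0,0,0],"gripper":-1},{"xyz":[0.025,0,0],"turn":[0,0,0],"gripper":-1},{"xyz":[0.025,0,0],"turn":[0,0,0],"gripper":-1}]}}

```text
time_s: 11.87
position: [0.5355, 0.022, 0.0447]
tool_rot: [[0.101, 0.995, -0.0], [0.995, -0.101, -0.0], [-0.0, -0.0, -1.0]]
ft_force: [-0.4, -0.8, -0.2]
grip_width: 0.0002
```

Request:
{"method": "step_arm", "body": {"steps": [{"xyz":[0.01,0,0],"turn":[0,0,0],"gripper":-1},{"xyz":[0.01,0,0],"turn":[0,0,0],"gripper":-1},{"xyz":[0.01,0,0],"turn":[0,0,0],"gripper":-1}]}}

```text
time_s: 12.12
position: [0.5356, 0.0232, 0.0447]
tool_rot: [[0.101, 0.995, -0.0], [0.995, -0.101, -0.0], [-0.0, -0.0, -1.0]]
ft_force: [0.4, -1.3, -0.7]
grip_width: 0.0001
```

Request:
{"method": "step_arm", "body": {"steps": [{"xyz":[0.01,0,0],"turn":[0,0,0],"gripper":-1},{"xyz":[0.01,0,0],"turn":[0,0,0],"gripper":-1},{"xyz":[0.01,0,0],"turn":[0,0,0],"gripper":-1}]}}

```text
time_s: 12.37
position: [0.5357, 0.0244, 0.0447]
tool_rot: [[0.101, 0.995, -0.0], [0.995, -0.101, 0.0], [0.0, -0.0, -1.0]]
ft_force: [-0.3, -1.7, -0.6]
grip_width: 0.0001
```

Request:
{"method": "step_arm", "body": {"steps": [{"xyz":[0.01,0,0],"turn":[0,0,0],"gripper":-1},{"xyz":[0.01,0,0],"turn":[0,0,0],"gripper":-1},{"xyz":[0.01,0,0],"turn":[0,0,0],"gripper":-1}]}}

```text
time_s: 12.62
position: [0.5359, 0.0256, 0.0447]
tool_rot: [[0.101, 0.995, 0.0], [0.995, -0.101, 0.0], [0.0, 0.0, -1.0]]
ft_force: [-0.2, -2.0, 0.5]
grip_width: -0.0001
```

Request:
{"method": "step_arm", "body": {"steps": [{"xyz":[0.01,0,0],"turn":[0,0,0],"gripper":-1},{"xyz":[0.01,0,0],"turn":[0,0,0],"gripper":-1},{"xyz":[0.01,0,0],"turn":[0,0,0],"gripper":-1}]}}

```text
time_s: 12.87
position: [0.536, 0.0267, 0.0447]
tool_rot: [[0.101, 0.995, 0.0], [0.995, -0.101, -0.0], [-0.0, 0.0, -1.0]]
ft_force: [0.1, -2.4, -1.1]
grip_width: -0.0001
```

Request:
{"method": "step_arm", "body": {"steps": [{"xyz":[0.01,0,0],"turn":[0,0,0],"gripper":-1},{"xyz":[0.01,0,0],"turn":[0,0,0],"gripper":-1},{"xyz":[0.01,0,0],"turn":[0,0,0],"gripper":-1}]}}

```text
time_s: 13.12
position: [0.5361, 0.0279, 0.0447]
tool_rot: [[0.101, 0.995, 0.0], [0.995, -0.101, -0.0], [-0.0, 0.0, -1.0]]
ft_force: [-0.1, -1.5, 1.0]
grip_width: -0.0005
```

Request:
{"method": "step_arm", "body": {"steps": [{"xyz":[0.01,0,0],"turn":[0,0,0],"gripper":-1},{"xyz":[0.01,0,0],"turn":[0,0,0],"gripper":-1},{"xyz":[0.01,0,0],"turn":[0,0,0],"gripper":-1}]}}

```text
time_s: 13.37
position: [0.5362, 0.0292, 0.0447]
tool_rot: [[0.101, 0.995, 0.0], [0.995, -0.101, -0.0], [-0.0, 0.0, -1.0]]
ft_force: [0.3, -1.5, -0.0]
grip_width: 0.0
```

Request:
{"method": "step_arm", "body": {"steps": [{"xyz":[0.01,0,0],"turn":[0,0,0],"gripper":-1},{"xyz":[0.01,0,0],"turn":[0,0,0],"gripper":-1},{"xyz":[0.01,0,0],"turn":[0,0,0],"gripper":-1}]}}

```text
time_s: 13.62
position: [0.5363, 0.0303, 0.0447]
tool_rot: [[0.101, 0.995, 0.0], [0.995, -0.101, -0.0], [-0.0, 0.0, -1.0]]
ft_force: [-0.1, -1.6, 0.6]
grip_width: 0.0001
```

Request:
{"method": "step_arm", "body": {"steps": [{"xyz":[0.01,0,0],"turn":[0,0,0],"gripper":-1},{"xyz":[0.01,0,0],"turn":[0,0,0],"gripper":-1},{"xyz":[0.01,0,0],"turn":[0,0,0],"gripper":-1}]}}

```text
time_s: 13.87
position: [0.5365, 0.0315, 0.0447]
tool_rot: [[0.101, 0.995, 0.0], [0.995, -0.101, -0.0], [-0.0, 0.0, -1.0]]
ft_force: [-1.1, -1.3, 0.0]
grip_width: 0.0
```

Request:
{"method": "step_arm", "body": {"steps": [{"xyz":[0.01,0,0],"turn":[0,0,0],"gripper":-1},{"xyz":[0.01,0,0],"turn":[0,0,0],"gripper":-1},{"xyz":[0.01,0,0],"turn":[0,0,0],"gripper":-1}]}}

```text
time_s: 14.12
position: [0.5366, 0.0327, 0.0447]
tool_rot: [[0.101, 0.995, -0.0], [0.995, -0.101, 0.0], [0.0, -0.0, -1.0]]
ft_force: [-0.8, -1.7, 1.2]
grip_width: -0.0004
```

Request:
{"method": "step_arm", "body": {"steps": [{"xyz":[0.01,0,0],"turn":[0,0,0],"gripper":-1},{"xyz":[0.01,0,0],"turn":[0,0,0],"gripper":-1},{"xyz":[0.01,0,0],"turn":[0,0,0],"gripper":-1}]}}

```text
time_s: 14.37
position: [0.5367, 0.0339, 0.0447]
tool_rot: [[0.101, 0.995, 0.0], [0.995, -0.101, -0.0], [0.0, 0.0, -1.0]]
ft_force: [0.5, -2.6, 0.3]
grip_width: -0.0001
```

Request:
{"method": "step_arm", "body": {"steps": [{"xyz":[0.01,0,0],"turn":[0,0,0],"gripper":-1},{"xyz":[0.01,0,0],"turn":[0,0,0],"gripper":-1}]}}

```text
time_s: 14.53
position: [0.5368, 0.0347, 0.0447]
tool_rot: [[0.101, 0.995, 0.0], [0.995, -0.101, -0.0], [-0.0, 0.0, -1.0]]
ft_force: [0.9, -1.9, 0.9]
grip_width: 0.0
```

Request:
{"method": "step_arm", "body": {"steps": [{"xyz":[0.01,0,0],"turn":[0,0,0],"gripper":-1},{"xyz":[0.01,0,0],"turn":[0,0,0],"gripper":-1},{"xyz":[0.01,0,0],"turn":[0,0,0],"gripper":-1}]}}

```text
time_s: 14.78
position: [0.5368, 0.0355, 0.0448]
tool_rot: [[0.101, 0.995, -0.0], [0.995, -0.101, -0.001], [-0.001, -0.0, -1.0]]
ft_force: [-0.8, -7.7, 0.6]
grip_width: -0.0
```

Contact with the stop: 7.7 N and the tray has stalled. Now I'll hold it steady.

Request:
{"method": "step_arm", "body": {"steps": [{"xyz":[0,0,0],"turn":[0,0,0],"gripper":-1},{"xyz":[0,0,0],"turn":[0,0,0],"gripper":-1},{"xyz":[0,0,0],"turn":[0,0,0],"gripper":-1}]}}

```text
time_s: 15.03
position: [0.5368, 0.0354, 0.0447]
tool_rot: [[0.101, 0.995, -0.0], [0.995, -0.101, -0.001], [-0.001, -0.0, -1.0]]
ft_force: [-1.4, -5.5, 0.1]
grip_width: -0.0001
```

Request:
{"method": "step_arm", "body": {"steps": [{"xyz":[0.006,0,0],"turn":[0,0,0],"gripper":-1},{"xyz":[0,0,0],"turn":[0,0,0],"gripper":-1},{"xyz":[0,0,0],"turn":[0,0,0],"gripper":-1},{"xyz":[0,0,0],"turn":[0,0,0],"gripper":-1},{"xyz":[0,0,0],"turn":[0,0,0],"gripper":-1},{"xyz":[0,0,0],"turn":[0,0,0],"gripper":-1}]}}

```text
time_s: 15.53
position: [0.5368, 0.0355, 0.0447]
tool_rot: [[0.101, 0.995, -0.0], [0.995, -0.101, -0.001], [-0.001, -0.0, -1.0]]
ft_force: [-1.5, -5.7, 0.8]
grip_width: -0.0001
```

Request:
{"method": "step_arm", "body": {"steps": [{"xyz":[0.008,0,0],"turn":[0,0,0],"gripper":-1},{"xyz":[0,0,0],"turn":[0,0,0],"gripper":-1},{"xyz":[0,0,0],"turn":[0,0,0],"gripper":-1},{"xyz":[0,0,0],"turn":[0,0,0],"gripper":-1},{"xyz":[0,0,0],"turn":[0,0,0],"gripper":-1},{"xyz":[0,0,0],"turn":[0,0,0],"gripper":-1}]}}

```text
time_s: 16.03
position: [0.5368, 0.0356, 0.0448]
tool_rot: [[0.101, 0.995, -0.0], [0.995, -0.101, -0.001], [-0.002, -0.0, -1.0]]
ft_force: [-1.5, -8.3, 0.0]
grip_width: 0.0001
```

Steady at about 8.3 N. I'll hold it for another second.

Request:
{"method": "step_arm", "body": {"steps": [{"xyz":[0,0,0],"turn":[0,0,0],"gripper":-1},{"xyz":[0,0,0],"turn":[0,0,0],"gripper":-1},{"xyz":[0,0,0],"turn":[0,0,0],"gripper":-1},{"xyz":[0,0,0],"turn":[0,0,0],"gripper":-1},{"xyz":[0,0,0],"turn":[0,0,0],"gripper":-1},{"xyz":[0,0,0],"turn":[0,0,0],"gripper":-1},{"xyz":[0,0,0],"turn":[0,0,0],"gripper":-1},{"xyz":[0,0,0],"turn":[0,0,0],"gripper":-1},{"xyz":[0,0,0],"turn":[0,0,0],"gripper":-1},{"xyz":[0,0,0],"turn":[0,0,0],"gripper":-1},{"xyz":[0,0,0],"turn":[0,0,0],"gripper":-1},{"xyz":[0,0,0],"turn":[0,0,0],"gripper":-1}]}}

```text
time_s: 17.03
position: [0.5368, 0.0355, 0.0448]
tool_rot: [[0.101, 0.995, -0.0], [0.995, -0.101, -0.002], [-0.002, -0.0, -1.0]]
ft_force: [-2.2, -8.9, 1.5]
grip_width: 0.0001
```

Request:
{"method": "step_arm", "body": {"steps": [{"xyz":[-0.02,0,0],"turn":[0,0,0],"gripper":-1},{"xyz":[-0.08,0,0],"turn":[0,0,0],"gripper":-1},{"xyz":[-0.3,0,0],"turn":[0,0,0],"gripper":-1},{"xyz":[-0.5,0,0],"turn":[0,0,0],"gripper":-1},{"xyz":[0,0,-0.4],"turn":[0,0,0],"gripper":-1},{"xyz":[0,0,-0.7],"turn":[0,0,0],"gripper":-1},{"xyz":[0,0,-0.7],"turn":[0,0,0],"gripper":-1},{"xyz":[0,0,-0.7],"turn":[0,0,0],"gripper":-1},{"xyz":[0,0,-0.7],"turn":[0,0,0],"gripper":-1},{"xyz":[0,0,-0.7],"turn":[0,0,0],"gripper":-1},{"xyz":[0.3,0.54,0],"turn":[0,0,0],"gripper":-1},{"xyz":[0.3,0.54,0],"turn":[0,0,0],"gripper":-1},{"xyz":[0.3,0.54,0],"turn":[0,0,0],"gripper":-1},{"xyz":[0.3,0.54,0],"turn":[0,0,0],"gripper":-1},{"xyz":[0.3,0.54,0],"turn":[0,0,0],"gripper":-1},{"xyz":[0.3,0.54,0],"turn":[0,0,0],"gripper":-1},{"xyz":[0,0,0],"turn":[0,0,0],"gripper":-1},{"xyz":[0,0,0],"turn":[0,0,0],"gripper":-1}]}}

```text
time_s: 18.53
position: [0.6697, 0.0589, 0.1998]
tool_rot: [[0.101, 0.995, -0.001], [0.995, -0.101, 0.0], [0.0, -0.001, -1.0]]
ft_force: [-0.3, -0.2, -0.3]
grip_width: -0.0001
```

```bash
python3 - <<'E'
from h import *
b,_,_=grab('top');a,_,_=grab('scene')
p=env.observe()['position'];R=np.array([[.1028,-.9947],[.9947,.1028]]);t=np.array([.544,.114]);print(p,R.T@(p[:2]-t))
c=np.zeros((400,800,3),np.uint8);c[:347,:400]=cv2.resize(a[170:300,260:410],(400,347),interpolation=2);c[:297,400:]=cv2.resize(b[140:240,225:360],(400,297),interpolation=2);save(c,'home.png')
E
```

```text
[0.66886644 0.05844885 0.20052662] [-0.04242046 -0.12991531]
```

View pics/home.png

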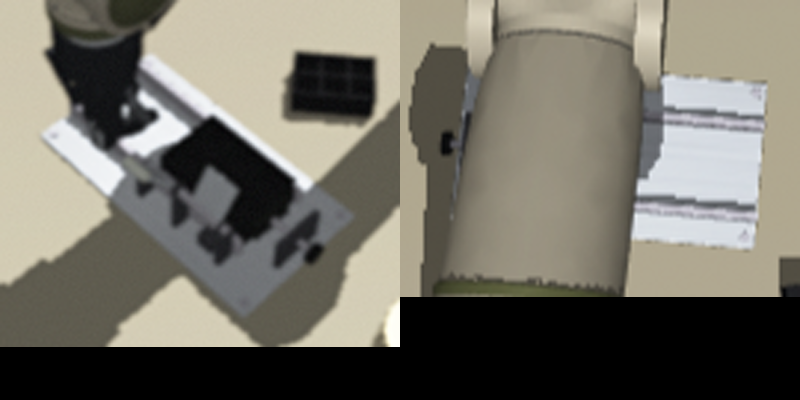

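The tray front (left half, about (265,225)) now meets the stop pad, and the open flap at (215,195) stands over the tray. I'll go down outside the lever and approach it. First contact should come after about 18 mm.

Request:
{"method": "step_arm", "body": {"steps": [{"xyz":[0,0,0.5],"turn":[0,0,0],"gripper":-1},{"xyz":[0,0,0.55],"turn":[0,0,0],"gripper":-1},{"xyz":[0,0,0.55],"turn":[0,0,0],"gripper":-1},{"xyz":[0,0,0.52],"turn":[0,0,0],"gripper":-1},{"xyz":[0,0,0],"turn":[0,0,0],"gripper":-1},{"xyz":[0,-0.1,0],"turn":[0,0,0],"gripper":-1},{"xyz":[0,-0.1,0],"turn":[0,0,0],"gripper":-1},{"xyz":[0,-0.04,0],"turn":[0,0,0],"gripper":-1},{"xyz":[0,-0.04,0],"turn":[0,0,0],"gripper":-1},{"xyz":[0,-0.04,0],"turn":[0,0,0],"gripper":-1},{"xyz":[0,-0.04,0],"turn":[0,0,0],"gripper":-1},{"xyz":[0,-0.04,0],"turn":[0,0,0],"gripper":-1}]}}

```text
time_s: 19.63
position: [0.6535, 0.0608, 0.1162]
tool_rot: [[0.101, 0.995, 0.001], [0.995, -0.101, -0.0], [-0.0, 0.001, -1.0]]
ft_force: [0.2, -0.1, 0.2]
grip_width: 0.0001
```

Request:
{"method": "step_arm", "body": {"steps": [{"xyz":[0,-0.04,0],"turn":[0,0,0],"gripper":-1},{"xyz":[0,-0.04,0],"turn":[0,0,0],"gripper":-1},{"xyz":[0,-0.04,0],"turn":[0,0,0],"gripper":-1},{"xyz":[0,-0.04,0],"turn":[0,0,0],"gripper":-1},{"xyz":[0,-0.04,0],"turn":[0,0,0],"gripper":-1},{"xyz":[0,-0.04,0],"turn":[0,0,0],"gripper":-1}]}}

```text
time_s: 20.13
position: [0.6451, 0.0615, 0.1165]
tool_rot: [[0.101, 0.995, 0.004], [0.995, -0.101, -0.0], [0.0, 0.004, -1.0]]
ft_force: [3.8, 0.3, 0.2]
grip_width: -0.0
```

Request:
{"method": "step_arm", "body": {"steps": [{"xyz":[0,-0.04,0],"turn":[0,0,0],"gripper":-1},{"xyz":[0,-0.04,0],"turn":[0,0,0],"gripper":-1},{"xyz":[0,-0.04,0],"turn":[0,0,0],"gripper":-1},{"xyz":[0,-0.04,0],"turn":[0,0,0],"gripper":-1},{"xyz":[0,-0.04,0],"turn":[0,0,0],"gripper":-1}]}}

```text
time_s: 20.55
position: [0.6359, 0.0625, 0.1159]
tool_rot: [[0.101, 0.995, -0.0], [0.995, -0.101, -0.0], [-0.0, -0.0, -1.0]]
ft_force: [4.5, -0.3, -0.2]
grip_width: 0.0002
```

Request:
{"method": "step_arm", "body": {"steps": [{"xyz":[0,-0.04,0],"turn":[0,0,0],"gripper":-1},{"xyz":[0,-0.04,0],"turn":[0,0,0],"gripper":-1},{"xyz":[0,-0.04,0],"turn":[0,0,0],"gripper":-1},{"xyz":[0,-0.04,0],"turn":[0,0,0],"gripper":-1},{"xyz":[0,-0.04,0],"turn":[0,0,0],"gripper":-1},{"xyz":[0,-0.04,0],"turn":[0,0,0],"gripper":-1},{"xyz":[0,-0.04,0],"turn":[0,0,0],"gripper":-1},{"xyz":[0,-0.04,0],"turn":[0,0,0],"gripper":-1},{"xyz":[0,-0.04,0],"turn":[0,0,0],"gripper":-1},{"xyz":[0,-0.04,0],"turn":[0,0,0],"gripper":-1},{"xyz":[0,-0.04,0],"turn":[0,0,0],"gripper":-1},{"xyz":[0,-0.04,0],"turn":[0,0,0],"gripper":-1},{"xyz":[0,-0.04,0],"turn":[0,0,0],"gripper":-1},{"xyz":[0,-0.04,0],"turn":[0,0,0],"gripper":-1},{"xyz":[0,0,0],"turn":[0,0,0],"gripper":-1}]}}

```text
time_s: 21.8
position: [0.6134, 0.0649, 0.1159]
tool_rot: [[0.101, 0.995, -0.001], [0.995, -0.101, 0.0], [-0.0, -0.001, -1.0]]
ft_force: [0.1, -0.4, -0.2]
grip_width: -0.0002
```

Request:
{"method": "step_arm", "body": {"steps": [{"xyz":[0,-0.04,0],"turn":[0,0,0],"gripper":-1},{"xyz":[0,-0.04,0],"turn":[0,0,0],"gripper":-1},{"xyz":[0,-0.04,0],"turn":[0,0,0],"gripper":-1},{"xyz":[0,-0.04,0],"turn":[0,0,0],"gripper":-1},{"xyz":[0,0,0],"turn":[0,0,0],"gripper":-1},{"xyz":[0,0,0],"turn":[0,0,0],"gripper":-1},{"xyz":[0,0.5,0],"turn":[0,0,0],"gripper":-1},{"xyz":[0,0.6,0],"turn":[0,0,0],"gripper":-1},{"xyz":[0,0,-0.7],"turn":[0,0,0],"gripper":-1},{"xyz":[0,0,-0.7],"turn":[0,0,0],"gripper":-1},{"xyz":[0,0,-0.7],"turn":[0,0,0],"gripper":-1},{"xyz":[0,0,-0.7],"turn":[0,0,0],"gripper":-1},{"xyz":[-0.7,-0.4,0],"turn":[0,0,0],"gripper":-1},{"xyz":[-0.7,-0.4,0],"turn":[0,0,0],"gripper":-1},{"xyz":[-0.7,-0.4,0],"turn":[0,0,0],"gripper":-1},{"xyz":[-0.7,-0.4,0],"turn":[0,0,0],"gripper":-1},{"xyz":[-0.7,-0.4,0],"turn":[0,0,0],"gripper":-1},{"xyz":[-0.7,-0.4,0],"turn":[0,0,0],"gripper":-1},{"xyz":[0,0,0],"turn":[0,0,0],"gripper":-1}]}}

```text
time_s: 23.38
position: [0.5364, -0.0999, 0.2282]
tool_rot: [[0.105, 0.994, -0.001], [0.994, -0.105, -0.001], [-0.001, -0.001, -1.0]]
ft_force: [0.4, 0.4, -0.0]
grip_width: -0.0001
```

```bash
python3 - <<'E'
from h import *
b,_,_=grab('top');a,_,_=grab('scene');P=pts('scene')
c=np.zeros((400,800,3),np.uint8);c[:347,:400]=cv2.resize(a[170:300,260:410],(400,347),interpolation=2);c[:297,400:]=cv2.resize(b[140:240,225:360],(400,297),interpolation=2);save(c,'final.png')
print(env.observe()['position'])
E
```

```text
[ 0.53848322 -0.09714916  0.22823131]
```

View pics/final.png

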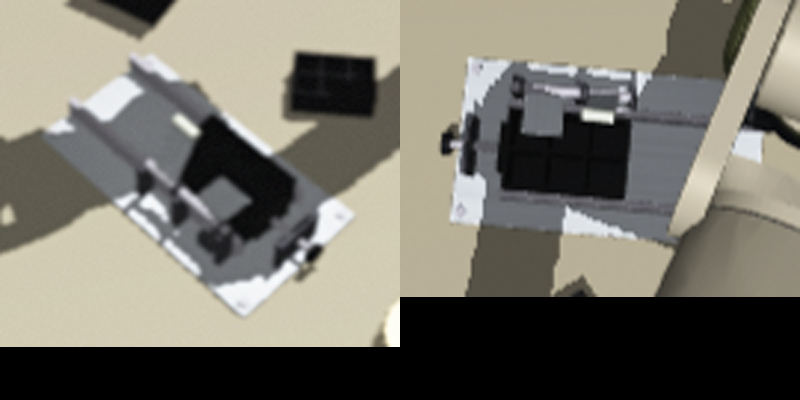

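The flap lies on the tray rim at (222,200) left and (543,113) right. The lever leans back over the tray at (597,116), and the tray front meets the pad at (502,150). I'll make a quick check of the bystanders and the flap angle, then hand in.

```bash
python3 - <<'E'
from h import *
b=load('top')[0];t0=cv2.imread('pics/top0.png')[:,:,::-1]
for n,(x0,y0,x1,y1) in dict(pot=(395,90,450,140),can=(160,140,200,182),scoop=(445,150,497,232),widger=(408,172,422,238)).items():
    print(n,cv2.phaseCorrelate(t0[y0:y1,x0:x1].astype('f4').mean(2),b[y0:y1,x0:x1].astype('f4').mean(2))[0])
R=np.array([[.1028,-.9947],[.9947,.1028]]);t=np.array([.5414,.1126])
u,v=225+197*.3375,140+116*.3367;r=ray('top',u,v,.113);h=R.T@(r[:2]-t);print('roller',h,'angle',np.radians(35)-np.arcsin((h[1]+.058)/.065))
P=pts('top');print('flap z',P[int(140+115*.3367),int(225+143*.3375),2])
order.close_job()
E
```

```text
pot (-0.00887092900710229, 0.015807367619530055)
can (0.006458332209884787, 0.5041513371093558)
scoop (0.0036852647883804934, -0.0005963538126678714)
widger (0.34747883072598196, -0.6352316895229819)
roller [-0.03772684 -0.02697187] angle 0.11322220873774241
flap z 0.05231313600887111
the job is handed in; nothing more can be done
```

The job is done and handed in at about 23.5 s. The flap is shut on the tray's rim, the tray is home against the stop, and the robot is clear of everything.

- **Lever over:** I tipped it until the force faded to zero at the snap. The highest reading was about 6 N, and two views confirmed the flap was open.
- **Tray home:** I pushed the 120 x 80 mm tray along the rails and felt the stop in 0.4 mm steps. I then held a steady push between 5.5 and 8.9 N for about two seconds.
- **Lever back:** I tipped it back with up to 4.5 N at the readings, and the flap snapped down.

**Last checks:**
- The flap angle measures about 0.11 rad, inside the 0.08 to 0.2 expected when shut on the tray. The flap surface is at 52 mm, on the tray's 50 mm rim.
- In the top view the tray front meets the pad.
- The pot and scoop show no shift. The canister (0.5 px) and widger (0.3 and 0.6 px) show sub-pixel differences. I never went near either, so I put these down to shading.

**Uncertain points:**
- Early in the slide the tray drag briefly read about 4.7 N sideways and 4 N upward. It eased when I paused, and the tray sat square between the rails.
- Forces were read only at the end of each move, so brief peaks in between were not seen.

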